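# Open the leaning case of wiper clips

### The arm

A 6-joint arm with a two-finger parallel gripper is mounted at the origin on the work surface. World frame = base frame: x ahead of the robot, y to its left, z up, the work surface at z = 0. Lengths are in m, angles in rad, forces in N, time in s.
With the tool pointing down it reaches from about 0.3 to 0.75 m from the base axis. Payload 8.5 kg.
Tool frame: the origin (TCP) lies on the mounting face of the last link; the fingertips stand manip.tip_extent ahead of it and the grasp point (between the pads) lies 147 mm ahead of it (manip.tip_extent is the distance from the TCP to the fingertips, in m); z points along the fingers, y is the direction in which the jaws open and shut (so a half turn about z gives the same grasp; the last joint's range is limited). The gripper opens to 88 mm and grips with 3 to 60 N. Pads are 18 mm wide; open, the fingers measure 123 mm over their backs; the gripper's body (75 mm by 187 mm) begins 45 mm behind the grasp point.
Start: joints at [-1.461, 0.381, 1.297, -0, 1.464, -0.215], TCP at [0.176, -0.521, 0.405] pointing down, gripper open.
Joint ranges: [-3.11, 3.11], [-0.89, 2.33], [0.22, 2.48], [-1.42, 4.56], [0.17, 2.85], [-2.88, 2.88]. Speed limits (rad/s): [2.39, 2.39, 3.14, 3.14, 3.14, 3.14].

### API

Orientations are given as a rotation vector (axis times angle).
In Python, from plant import telemetry, cams, workorder, manip gives the robot as it stands.
- The arm moves only by the shell command python3 -m crank 'ROWS' [OPENING] [FORCE]. ROWS is JSON, a list of rows, each a list of 6 numbers: the shift along the tool's x, y, z in mm, then the turn, a rotation vector about the tool's x, y, z in degrees. In form: [[dx, dy, dz, wx, wy, wz], ...]. A call has 1 to 10 rows; each row is the pose to reach, as a shift and turn from the pose measured when the call began, along the tool's axes at that moment; what a row does not reach only later rows make up. A row lasts 1/8 s, in which the tool goes at most 62.5 mm and 10.7 degrees, less where a joint would pass 70% of its speed; a pose out of reach is approached as far as the arm can. A call with a gripper value outside its range is refused whole. OPENING is the closure, from 0 (fully open) to 1 (shut), set as the call begins (- or left out, the last holds). The fingers move at their own pace and stop on an object; FORCE is the grip in N (left out, the last holds). Time passes only in rows, so rows that repeat a pose let the fingers close. It gives the time, the measured TCP pose, the force and the opening at its end, in the units of the state.
- telemetry.read_state(): the state, without advancing time (a new reading comes with each control period).
- cams.camera(name): name is "scene" or "top"; returns a dict with "pixels" (480x640x3 uint8, red, green, blue), "range_z" (480x640 float32, m along the optical axis (not along the pixel's ray), 0 where there is no reading), "fx", "fy", "cx", "cy" (pixels), "rvec" (rotation vector, rad) and "tvec" (3), from world to camera coordinates, as OpenCV has them. Camera axes: x right, y down, z forward; pixel columns grow to the right and rows downward; lengths in m; the calibration is good to about 2 mm. A picture is of the moment at which its call begins.
- workorder.sign_off(): hands the job in, once; it reports no verdict.
The state is a dict: "time_s": time; "joint_positions": joint angles; "joint_vel": joint speeds; "joint_torque": joint torques, N m; "tcp_pos": TCP position; "orientation": TCP orientation; "wrist_force": force on the tool from outside, world axes, zero at the start; "moment": the same for the moment, N m; "opening": finger opening in m.
Only numpy, scipy, OpenCV 4.12 (cv2) and the standard library are available. Lean on these libraries where they do the work, as an engineer would, in place of code of your own. Each camera call takes 0.05 s, during which the arm holds its last target.

### The job

Slide the bolt of the leaning cradle fully home over the foot of the light grey case so that the base is held down, then draw the deep, tight lid straight off, leaving the base bolted in its cradle. Set the lid down gently, upright with its open side down, in the middle of the black rubber mat, and leave everything else on the shelf where it is.

Things in the scene. Friction and masses are not known exactly. Their poses are not given: they have to be found in the camera images.
- cradle_seat (a point): Centre of the leaning floor on which the case's foot sits, 55 mm above the shelf. Axes (cradle axes): z is square to the floor, up and leaning 30 degrees from vertical towards the robot side, so a tool working along it is tilted 30 degrees; y is level, along the cradle towards the bolt; x points up the slope. Floor spans x -46 to 46, y -90 to 180 mm.
- cradle: Dark steel cradle, fixed to the shelf but in another place and yaw each time. Origin on the shelf 55 mm straight below cradle_seat; axes x away from the robot at yaw 0, z up. A fixed lip at its -y end (cradle_seat y -90 to -60, z 9.5 to 15.5 mm) already hooks over the case's foot; the +y end of the foot is free until the bolt is slid over it.
- bolt (a joint): Travel of the sliding hold-down bolt in m, along the cradle's -y, towards the case: 0 is drawn back, 0.030 fully home (stop), its steel tongue then 16 mm over the foot of the case, 1.5 mm above it. It starts between 0 and 0.008, clear of the foot. Sliding friction about 1.5 N; it stays where it is left.
- bolt_post (a point): Centre of the top of the bolt's bright steel upright post, 16 x 16 mm, 45 mm tall, standing along the cradle's z, sides along its x and y. It rides with the bolt: its top is at cradle_seat x 0, z 60.5 mm, y 140 mm less the travel (110 mm when home). Guide rails beside the bolt (x 22 to 30 mm either side) reach z 19 mm: keep fingertips above that.
- base: Base of the light grey case, loose, about 0.27 kg: foot plate 70 x 156 x 8 mm (x, y, z), on it an open box 57 x 96 mm up to z 83 mm, with black clips. Origin at the centre of its underside, seated on cradle_seat with axes parallel. Sprung pads near its top grip the lid (6 to 11 N rub over the first 55 mm), more than its weight: unbolted, it comes up with the lid.
- lid: Deep lid over the base, about 0.13 kg: 66 x 106 mm outside (x, y), 73 mm tall, plus a grip fin 14 mm thick (x), 70 mm long (y), 40 mm tall (z 73 to 113 mm). Origin at the centre of its open rim, z towards the fin. Closed, the origin is 13 mm up the base's z axis, axes parallel; it is clear of the base when drawn 72 mm along z.
- mat: Flat black rubber mat fixed on the shelf, 180 x 200 mm (x, y), 4 mm thick. Origin at the centre of its underside, z up. The lid goes here.
- tiers: Bystander: stack of three green plastic tiers, 96 x 136 mm, 132 mm tall. Origin at the centre of its underside.
- spray_bottle: Bystander: white spray bottle, 76 mm across, 191 mm tall. Origin at the centre of its underside.
- mug: Bystander: white ceramic mug, 84 mm across and 95 mm tall, trim tools standing up to about 160 mm. Origin at the centre of its underside.
- squeegee: Bystander: yellow squeegee lying flat, about 160 x 150 mm, 16 mm thick. Origin under the free end of its handle, blade towards its x.
- jar: Bystander: small jar, 64 mm across, 60 mm tall. Origin at the centre of its underside.
- screwdriver: Bystander: screwdriver lying flat along its x axis, about 200 mm long. Origin near the middle on its underside.
- carton: Bystander: cardboard carton 80 x 120 x 70 mm. Origin at the centre of its underside.
Not all that is in view belongs to the job. What is shaped like the base but red is not meant. Leave any purple look-alike of the lid alone.

How it is judged:
On the way, in this order (a step that is already met when the one before it is completed fails the run):
1. the bolt is home over the foot, the lid still closed (value of joint bolt above 0.025 m and z of lid in the frame of base below 0.022 m and distance between base and cradle_seat below 0.008 m and angle between the z axis of base and the z axis of cradle_seat, either way round below 0.08 rad), for 0.2 s.
2. the lid is drawn clear of the base, which stays bolted in the cradle (value of joint bolt above 0.025 m and z of lid in the frame of base above 0.085 m and distance between base and cradle_seat below 0.008 m and angle between the z axis of base and the z axis of cradle_seat, either way round below 0.08 rad), for 0.1 s.
At the end, for the whole second after the job is handed in: the lid stands upright, open side down, at rest on the mat, its centre within 35 mm of the mat's centre and within 0.08 rad of upright; the base sits in the cradle within 8 mm and 0.08 rad of its seat, and the bolt is still home (travel over 25 of 30 mm) (horizontal distance between lid and mat below 0.035 m and z of lid in the frame of mat below 0.009 m and angle between lid's own z axis and vertical below 0.08 rad and linear speed of lid below 0.02 m/s and contact force between lid and mat above 0.3 N and value of joint bolt above 0.025 m and distance between base and cradle_seat below 0.008 m and angle between the z axis of base and the z axis of cradle_seat, either way round below 0.08 rad); the robot touches nothing.
It fails at once if the base is pulled up out of the cradle (over 12 mm) (distance between base and cradle_seat above 0.012 m).
It fails at once if the lid is dropped or thrown (over 0.5 m/s with no finger on it) (linear speed of lid above 0.5 m/s and contact force between the fingers and lid below 0.05 N).
It fails at once if another thing on the shelf is moved by more than 30 mm or knocked over (distance of any of tiers, spray_bottle, mug, squeegee, jar, screwdriver, carton from where it was at the start of the episode above 0.03 m or angle between any of tiers, spray_bottle, mug, jar, carton's own z axis and vertical above 0.4 rad).
It also fails if it takes over 64 s, if anything falls off the work surface, if the arm or the gripper's body presses on something with over 40 N, if the wrist force passes 120 N, or if a joint passes its speed limit or range.

## Working session

There is one attempt and no reset: what is moved stays moved. The work goes in short steps, Python scripts to look and compute and a shell command to move; the robot and the scene stay as the last step left them, time stands still between calls to the robot, and variables do not carry over. Pictures are saved under pics/ and viewed, and the job is handed in when it is done.

```bash
mkdir -p pics; ls
python3 - <<'E'
from plant import telemetry,cams,workorder,manip
import cv2,numpy as np
print(telemetry.read_state(), manip.tip_extent)
for n in("scene","top"):
    c=cams.camera(n); np.savez(f"pics/{n}0.npz",**c)
    cv2.imwrite(f"pics/{n}0.png",c["pixels"][:,:,::-1]); print(n,c["fx"],c["cx"],c["cy"],c["rvec"],c["tvec"])
E
```

```text
pics
{'time_s': 0.0, 'joint_positions': array([-1.46128170e+00,  3.81216816e-01,  1.29824681e+00, -3.07042857e-06,
        1.46357806e+00, -2.15294630e-01]), 'joint_vel': array([-6.65271117e-04, -3.80130289e-04,  6.48424700e-04,  1.91280191e-03,
       -2.52364368e-04,  8.62160447e-05]), 'joint_torque': array([ 2.65206931e-03, -4.37930596e+01, -2.24550694e+01,  7.13857496e-02,
        3.52619821e-02, -1.11434674e-04]), 'tcp_pos': array([ 0.17551682, -0.52120558,  0.40413111]), 'orientation': array([-3.09882526e+00, -5.07735841e-01, -1.15486845e-04]), 'wrist_force': array([-0.03544432,  0.80174147, -0.70485589]), 'moment': array([-0.05107583,  0.00716687,  0.00067286]), 'opening': 0.08813230353498346} 0.166
scene 498.728185035296 315.5483923702822 244.7453295834134 [ 1.48734937  2.2724189  -0.68938967] [ 0.22475785 -0.36157667  1.89852257]
top 486.1132101271425 317.1060816771066 240.60096715268008 [ 2.16211226 -2.10573921  0.19603622] [-0.01148157  0.56273861  1.28110038]
```

View pics/scene0.png

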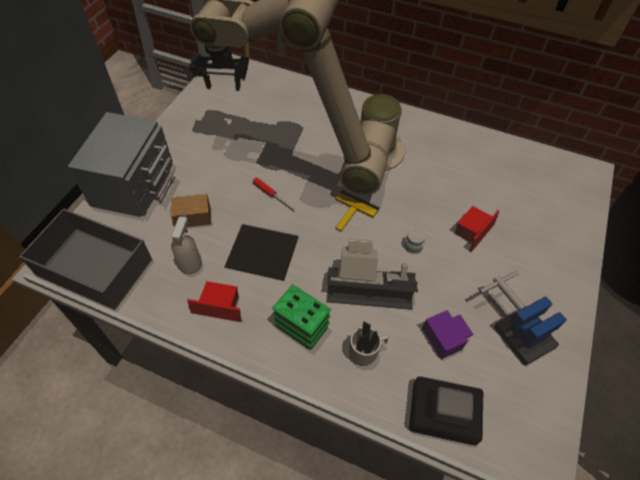

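View pics/top0.png

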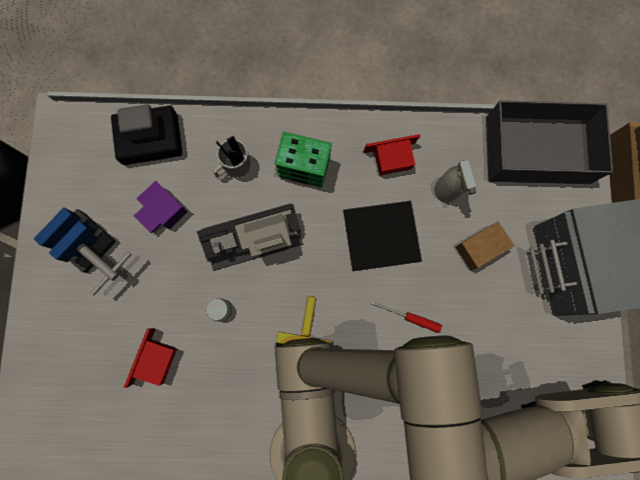

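The cradle is at top-view (250,237), with its bolt at the left end around (222,243). The mat is at (383,236). I'll zoom in and measure.

```bash
cat > h.py <<'E'
import numpy as np,cv2
def load(n): return dict(np.load(f"pics/{n}.npz"))
def Rt(c): return cv2.Rodrigues(c["rvec"])[0],np.asarray(c["tvec"]).ravel()
def cloud(c):
    R,t=Rt(c); z=c["range_z"].astype(float); v,u=np.indices(z.shape)
    P=np.stack([(u-c["cx"])/c["fx"]*z,(v-c["cy"])/c["fy"]*z,z],-1)
    W=(P-t)@R; W[z<=0]=np.nan; return W
def ray(c,u,v,h):
    R,t=Rt(c); d=R.T@np.array([(u-c["cx"])/c["fx"],(v-c["cy"])/c["fy"],1]); o=-R.T@t
    return o+d*(h-o[2])/d[2]
def proj(c,P):
    R,t=Rt(c); p=np.atleast_2d(P)@R.T+t
    return np.c_[p[:,0]/p[:,2]*c["fx"]+c["cx"],p[:,1]/p[:,2]*c["fy"]+c["cy"]]
E
python3 - <<'E'
from h import *
for n,(x0,y0,x1,y1) in dict(top0=(185,190,315,285),scene0=(310,225,430,315)).items():
    c=load(n); im=c["pixels"][y0:y1,x0:x1,::-1]; im=cv2.resize(im,None,fx=6,fy=6,interpolation=cv2.INTER_CUBIC)
    cv2.imwrite(f"pics/{n}z.png",im)
c=load("top0"); W=cloud(c)
g=cv2.cvtColor(c["pixels"],cv2.COLOR_RGB2GRAY)
m=((g<45)).astype(np.uint8); m[:190]=0;m[280:]=0;m[:,:330]=0;m[:,435:]=0
k=max(cv2.findContours(m,cv2.RETR_EXTERNAL,cv2.CHAIN_APPROX_NONE)[0],key=cv2.contourArea)
print(cv2.minAreaRect(k)); b=cv2.boxPoints(cv2.minAreaRect(k))
B=np.array([ray(c,*p,.004) for p in b]);print(B, B.mean(0),np.linalg.norm(B-np.roll(B,1,0),axis=1))
u,v=cv2.minAreaRect(k)[0]; print(W[int(v),int(u)])
for v in range(205,272,6): print(v,[int(1000*z) if z==z else -1 for z in W[v,195:306:6,2]])
E
```

```text
((381.9244384765625, 235.44247436523438), (61.521759033203125, 69.93628692626953), 82.27816772460938)
[[ 0.66286008 -0.06918369  0.004     ]
 [ 0.69626132 -0.26835522  0.004     ]
 [ 0.51984829 -0.29015558  0.004     ]
 [ 0.48804388 -0.09519556  0.004     ]] [ 0.59175339 -0.18072251  0.004     ] [0.17674083 0.20195282 0.17775493 0.19753716]
[ 0.59182344 -0.17787877  0.00468271]
205 [2, 0, 0, 3, 1, 1, -2, 3, -4, 0, 1, 0, 1, 2, -2, 8, 77, -1, -5]
211 [0, 0, -2, 1, 0, 0, -3, -1, 4, -1, -1, -6, 75, 80, 80, 78, 67, 1, -1]
217 [-3, 1, -4, 0, -3, 2, -2, 0, 4, 81, 80, 71, 79, 90, 104, 71, 77, 73, 2]
223 [0, -4, -5, 1, 0, 77, 80, 79, 73, 80, 97, 109, 124, 134, 147, 62, 62, 63, -2]
229 [-1, -1, 80, 76, 72, 73, 66, 77, 71, 128, 145, 145, 144, 137, 138, 130, 62, 56, 0]
235 [-1, 69, 80, 88, 81, 81, 75, 62, 64, 143, 136, 136, 135, 136, 145, 126, 40, 38, -1]
241 [2, 68, 72, 81, 73, 67, 68, 52, 56, 134, 143, 151, 163, 166, 164, 117, 3, 7, 0]
247 [1, 3, 60, 107, 108, 60, 64, 38, 47, 123, 124, 164, 119, 111, 114, 3, 5, 1, -1]
253 [-2, -1, 55, 52, 59, 58, 35, 5, 1, -4, 114, 111, 7, 0, -3, -1, -4, 0, -2]
259 [-1, 1, 37, 31, 6, 1, 5, 4, 5, 10, -1, 6, -1, -8, 1, 3, -2, 0, -2]
265 [0, -1, -1, 7, 6, 7, 7, 4, 0, -1, 1, 3, 2, -3, -3, 0, -2, 0, -1]
271 [-3, 5, -1, 0, 0, 0, -1, 5, -2, 0, -4, 0, 1, 1, 1, 0, 0, 0, 2]
```

View pics/top0z.png

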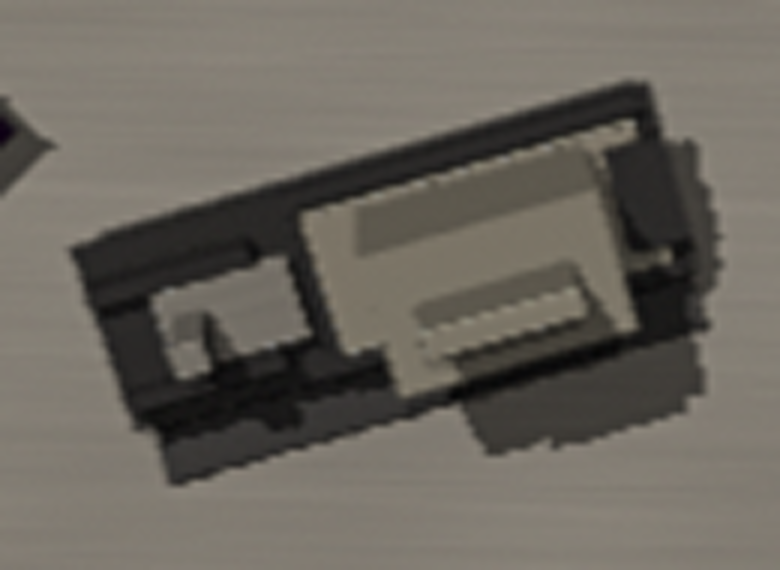

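View pics/scene0z.png

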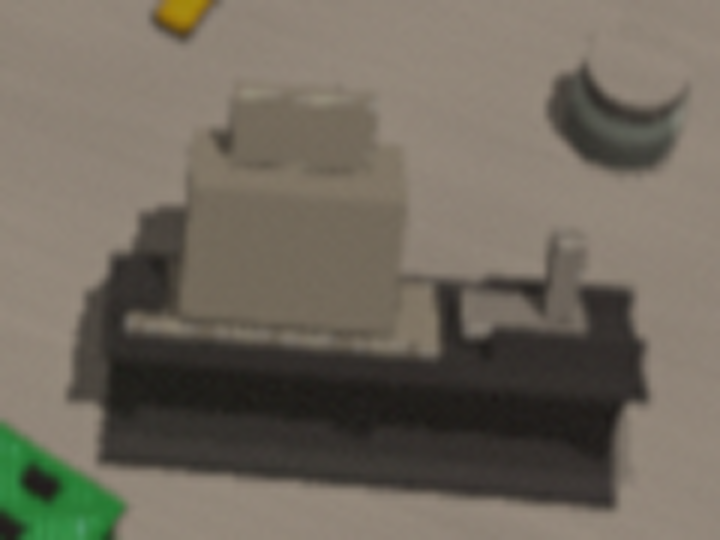

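```bash
cat >> h.py <<'E'
def seatR(psi):
    c,s=np.cos(psi),np.sin(psi); ex=np.array([c,s,0]); ey=np.array([-s,c,0]); ez=np.array([0,0,1.])
    a=np.pi/6
    return np.c_[np.cos(a)*ex+np.sin(a)*ez, ey, -np.sin(a)*ex+np.cos(a)*ez]
E
python3 - <<'E'
from h import *
c=load("top0"); W=cloud(c)
print("cam",-Rt(c)[0].T@Rt(c)[1])
A=ray(c,235,225.3,.0794);B=ray(c,290.5,210.8,.0794);d=A-B
print(A,B,np.linalg.norm(d)); psi=np.arctan2(-d[0],d[1]); print(np.degrees(psi))
R=seatR(psi); S=(A+B)/2-R@[.035,0,.008]; print("seat",S)
S[2]=.055
for n in("top0","scene0"):
    c=load(n);Wc=cloud(c);L=(Wc-S)@R*1000
    sel=(abs(L[...,0])<80)&(abs(L[...,1]-45)<180)&(L[...,2]>-20)&(Wc[...,2]>.02)
    P=L[sel]
    print(n,"n",len(P))
    def st(nm,m):
        Q=P[m]; print(nm,len(Q),"med",np.median(Q,0).round(1),"lo",np.percentile(Q,3,0).round(1),"hi",np.percentile(Q,97,0).round(1))
    st("fin",(P[:,2]>105)&(abs(P[:,1])<60)); st("fintop",(P[:,2]>121)&(abs(P[:,1])<60))
    st("lidtop",(P[:,2]>78)&(P[:,2]<94)&(abs(P[:,1])<45)&(abs(P[:,0]-18)<10))
    st("lidbackface",(P[:,2]>30)&(P[:,2]<75)&(abs(P[:,1])<45)&(P[:,0]>25)&(P[:,0]<45))
    st("post",(P[:,2]>35)&(P[:,1]>90)); st("posttop",(P[:,2]>55)&(P[:,1]>90))
    K=np.array([[x,y,z] for x in(-7,7) for y in(-35,35) for z in (126,)]+[[x,y,86] for x in(-33,33) for y in(-53,53)]+[[33,y,13] for y in(-53,53)]+[[x,y,8] for x in (-35,35) for y in(-78,78)]+[[0,140,60.5]])/1000.
    q=proj(c,S+K@R.T)
    o=dict(top0=(185,190),scene0=(310,225))[n]; im=cv2.imread(f"pics/{n}z.png")
    for p in q: cv2.circle(im,tuple(int(a) for a in ((p-o+.5)*6)),4,(0,0,255),1)
    cv2.imwrite(f"pics/{n}k.png",im)
E
```

```text
cam [0.33172547 0.01189467 1.35935333]
[0.59317291 0.22491197 0.0794    ] [0.63727307 0.07751021 0.0794    ] 0.15385740617476618
16.656309203187792
seat [0.59001607 0.1436696  0.0549718 ]
top0 n 3533
fin 212 med [  4.7  -1.8 123.1] lo [ -5.  -34.4 107.5] hi [  9.1  30.9 128.3]
fintop 149 med [  1.6  -1.6 124.6] lo [ -5.1 -34.4 121.3] hi [  8.9  30.8 128.6]
lidtop 270 med [17.9 -1.5 85.2] lo [  8.4 -42.1  80.6] hi [27.3 42.  90.9]
lidbackface 168 med [33.9 -0.7 52.4] lo [ 32.4 -42.3  32.3] hi [35.8 42.  73.5]
post 57 med [  3.4 134.1  58. ] lo [ -7.  127.8  38.5] hi [  8.8 142.7  64.9]
posttop 39 med [  1.  135.2  60.1] lo [ -7.2 128.7  56.5] hi [  8.6 142.7  65.4]
scene0 n 2690
fin 207 med [  5.   -0.5 119.1] lo [ -5.2 -33.8 106. ] hi [ 10.8  31.3 128.6]
fintop 86 med [  3.5  -1.7 126.6] lo [ -6.  -33.8 121.8] hi [  8.8  31.3 129.4]
lidtop 120 med [18.6 -1.8 87.7] lo [  8.7 -41.2  80.5] hi [27.8 40.4 92.3]
lidbackface 406 med [31.  -0.6 52.6] lo [ 26.4 -42.5  31.4] hi [37.  42.  73.5]
post 62 med [  3.6 134.9  52.7] lo [ -5.9 128.   36.9] hi [  9.9 143.6  64.9]
posttop 26 med [  1.3 135.1  62. ] lo [ -7.5 128.8  56.8] hi [ 10.4 143.6  65.4]
```

View pics/top0k.png

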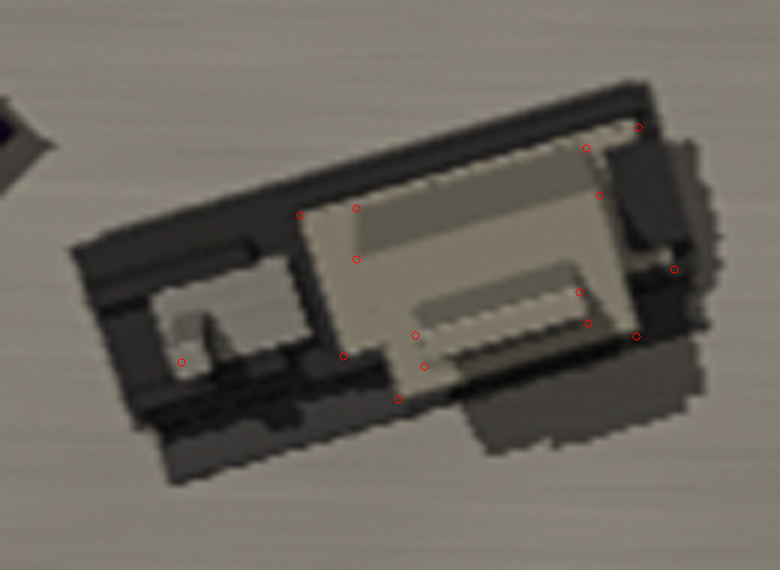

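View pics/scene0k.png

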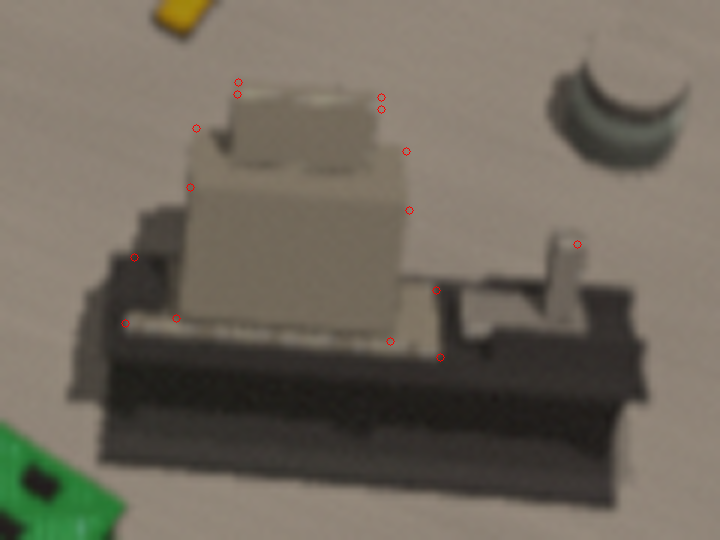

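```bash
cat >> h.py <<'E'
from scipy.spatial.transform import Rotation as Ro, Slerp
PSI=np.radians(16.66); S=np.array([.5911,.1421,.055]); SR=seatR(PSI)
TR=np.c_[SR[:,1],SR[:,0],-SR[:,2]]
def seat_tcp(x,y,zg): return S+SR@(np.array([x,y,zg+147])/1000)
def rows(P,R,n=10,k=None):
    from plant import telemetry
    s=telemetry.read_state(); R0=Ro.from_rotvec(s["orientation"]); p=np.array(s["tcp_pos"])
    d=R0.inv().apply(np.asarray(P)-p)*1000; w=(R0.inv()*Ro.from_matrix(R)).as_rotvec(degrees=True)
    print("total",d.round(1),w.round(2),"dist",np.linalg.norm(d).round(1),np.linalg.norm(w).round(1))
    for i in range(1,(k or n)+1): print((d*i/n).round(0),(w*i/n).round(1))
def seatpose():
    from plant import telemetry
    s=telemetry.read_state(); q=SR.T@(s["tcp_pos"]-S)*1000; q[2]-=147
    e=(Ro.from_matrix(TR).inv()*Ro.from_rotvec(s["orientation"])).as_rotvec(degrees=True)
    print("t",s["time_s"],"grasp in seat",q.round(1),"roterr",e.round(2),"F seat",(SR.T@s["wrist_force"]).round(2),"open",round(s["opening"]*1000,1),"j",np.round(s["joint_positions"],2))
E
python3 - <<'E'
from h import *
P=seat_tcp(0,136.5,130); print(P)
rows(P,TR,14,10)
seatpose()
c=load("top0");print("jar",ray(c,219,310,.06),"tiers",ray(c,304,155,.132),"mug",ray(c,233,155,.1))
E
```

```text
[0.41928041 0.23316331 0.29488904]
total [ 471.7 -637.   110.2] [-23.85  22.94 -85.88] dist 800.3 92.0
[ 34. -46.   8.] [-1.7  1.6 -6.1]
[ 67. -91.  16.] [ -3.4   3.3 -12.3]
[ 101. -137.   24.] [ -5.1   4.9 -18.4]
[ 135. -182.   31.] [ -6.8   6.6 -24.5]
[ 168. -228.   39.] [ -8.5   8.2 -30.7]
[ 202. -273.   47.] [-10.2   9.8 -36.8]
[ 236. -319.   55.] [-11.9  11.5 -42.9]
[ 270. -364.   63.] [-13.6  13.1 -49.1]
[ 303. -410.   71.] [-15.3  14.7 -55.2]
[ 337. -455.   79.] [-17.   16.4 -61.3]
t 0.1 grasp in seat [-334.9 -516.3  449.6] roterr [ 23.85 -22.94  85.88] F seat [ 0.04  0.24 -0.75] open 88.1 j [-1.46  0.38  1.3  -0.    1.46 -0.22]
jar [0.36774389 0.25782055 0.06      ] tiers [0.77713786 0.04443199 0.132     ] mug [0.78308775 0.23752846 0.1       ]
```

```bash
python3 -m crank '[[52,-32,0,-1.5,1.4,-5.4],[103,-65,0,-3,2.9,-10.7],[151,-98,0,-4.5,4.3,-16.1],[199,-132,0,-6,5.7,-21.5],[242,-167,0,-7.5,7.2,-26.8],[282,-204,0,-8.9,8.6,-32.2],[318,-242,0,-10.4,10,-37.6],[350,-280,0,-11.9,11.5,-43],[377,-321,0,-13.4,12.9,-48.3],[400,-363,0,-14.9,14.3,-53.7]]' 0 10
python3 - <<'E'
from h import *
seatpose()
rows(seat_tcp(0,136.5,130),TR,7)
E
```

```text
time_s: 1.35
tcp_pos: [0.439, -0.0479, 0.4046]
orientation: [2.335, 1.73, 0.41]
wrist_force: [0.7, 0.1, 0.2]
opening: 0.0881
t 1.35 grasp in seat [   1.4 -138.4  255.9] roterr [ 8.95 -8.56 32.  ] F seat [ 0.65 -0.1  -0.19] open 88.1 j [-0.4   0.14  1.65  0.16  1.03 -0.17]
total [ 252.6 -135.4   96.3] [ -8.95   8.56 -32.  ] dist 302.4 34.3
[ 36. -19.  14.] [-1.3  1.2 -4.6]
[ 72. -39.  28.] [-2.6  2.4 -9.1]
[108. -58.  41.] [ -3.8   3.7 -13.7]
[144. -77.  55.] [ -5.1   4.9 -18.3]
[180. -97.  69.] [ -6.4   6.1 -22.9]
[ 217. -116.   83.] [ -7.7   7.3 -27.4]
[ 253. -135.   96.] [ -8.9   8.6 -32. ]
```

```bash
python3 -m crank '[[36,-19,5,-1.3,1.2,-4.6],[72,-39,12,-2.6,2.4,-9.1],[108,-58,25,-3.8,3.7,-13.7],[144,-77,40,-5.1,4.9,-18.3],[180,-97,60,-6.4,6.1,-22.9],[217,-116,80,-7.7,7.3,-27.4],[253,-135,96,-8.9,8.6,-32],[253,-135,96,-8.9,8.6,-32]]' 0 10
python3 - <<'E'
from h import *
seatpose()
rows(seat_tcp(0,136.5,45),TR,3)
from plant import cams
for n in("scene","top"):
    c=cams.camera(n); np.savez(f"pics/{n}1.npz",**c)
c=load("scene1"); cv2.imwrite("pics/s1.png",cv2.resize(c["pixels"][150:330,280:480,::-1],None,fx=4,fy=3.3))
c=load("top1"); cv2.imwrite("pics/t1.png",cv2.resize(c["pixels"][180:330,170:330,::-1],None,fx=4,fy=4))
E
```

```text
time_s: 2.35
tcp_pos: [0.419, 0.235, 0.2939]
orientation: [1.651, 2.227, 0.593]
wrist_force: [0.5, -0.8, 0.6]
opening: 0.088
t 2.35 grasp in seat [ -0.3 138.4 129. ] roterr [ 0.21  0.16 -0.18] F seat [ 0.48 -0.93  0.42] open 88.0 j [ 0.26  0.34  1.78  0.04  0.51 -0.06]
total [-2.1  0.6 84. ] [-0.21 -0.16  0.18] dist 84.0 0.3
[-1.  0. 28.] [-0.1 -0.1  0.1]
[-1.  0. 56.] [-0.1 -0.1  0.1]
[-2.  1. 84.] [-0.2 -0.2  0.2]
```

View pics/s1.png

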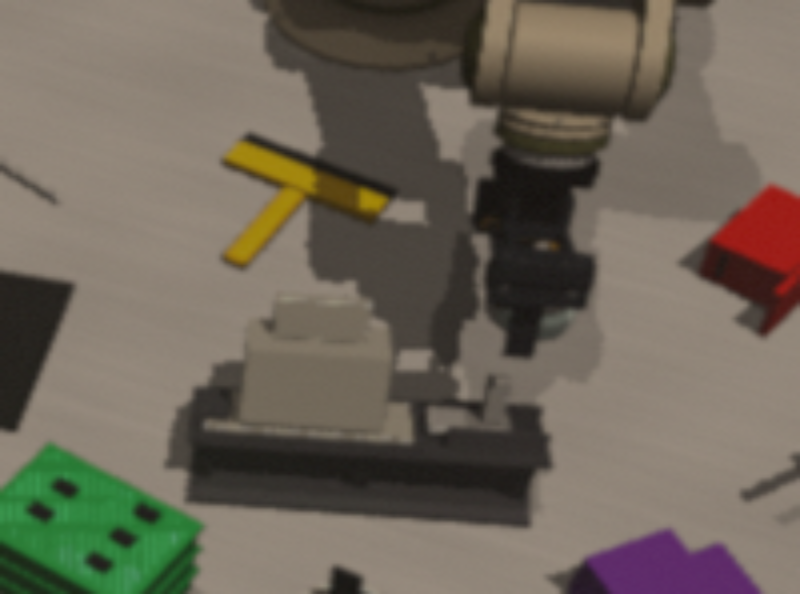

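View pics/t1.png

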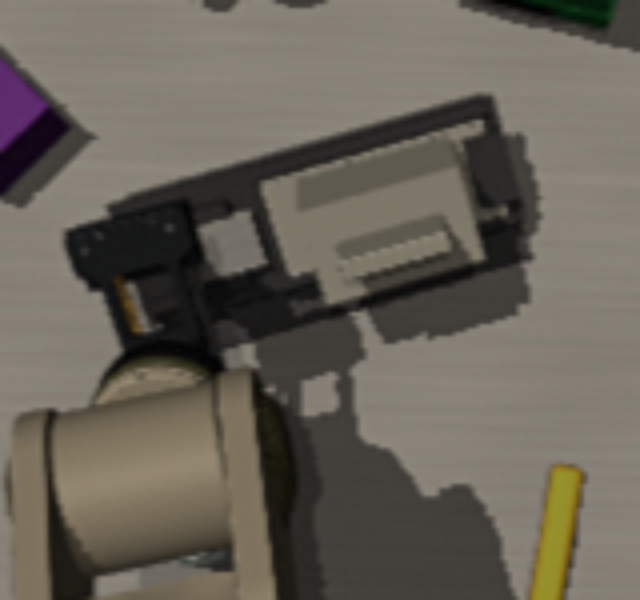

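The jaws straddle the post along seat x, and the jar sits below with clearance. I'll descend, watching the force.

```bash
python3 -m crank '[[-1,0,25,-0.2,-0.2,0.2],[-2,0.5,50,-0.2,-0.2,0.2],[-2,0.5,70,-0.2,-0.2,0.2],[-2,0.5,83,-0.2,-0.2,0.2],[-2,0.5,83,-0.2,-0.2,0.2]]' 0 10; python3 -c "
from h import *
seatpose()"; python3 -m crank '[[0,0,0,0,0,0],[0,0,0,0,0,0],[0,0,0,0,0,0],[0,0,0,0,0,0],[0,0,0,0,0,0],[0,0,0,0,0,0]]' 1 8; python3 -c "
from h import *
seatpose()
from plant import cams
c=cams.camera('scene'); cv2.imwrite('pics/s2.png',cv2.resize(c['pixels'][200:330,310:460,::-1],None,fx=5,fy=4.5))
"
```

```text
time_s: 3.08
tcp_pos: [0.4606, 0.2428, 0.2234]
orientation: [1.658, 2.213, 0.595]
wrist_force: [-0.5, 0.9, -0.2]
opening: 0.088
t 3.075 grasp in seat [  1.  133.9  46.9] roterr [-0.09 -0.18  0.29] F seat [-0.34  0.99 -0.08] open 88.0 j [ 0.26  0.51  1.76  0.04  0.35 -0.07]
time_s: 3.82
tcp_pos: [0.4606, 0.2428, 0.2234]
orientation: [1.658, 2.214, 0.595]
wrist_force: [1.0, -0.1, 0.6]
opening: 0.03
t 3.825 grasp in seat [  1.  133.9  46.9] roterr [-0.09 -0.18  0.28] F seat [ 1.09 -0.43  0.01] open 30.0 j [ 0.26  0.51  1.76  0.04  0.35 -0.07]
```

View pics/s2.png

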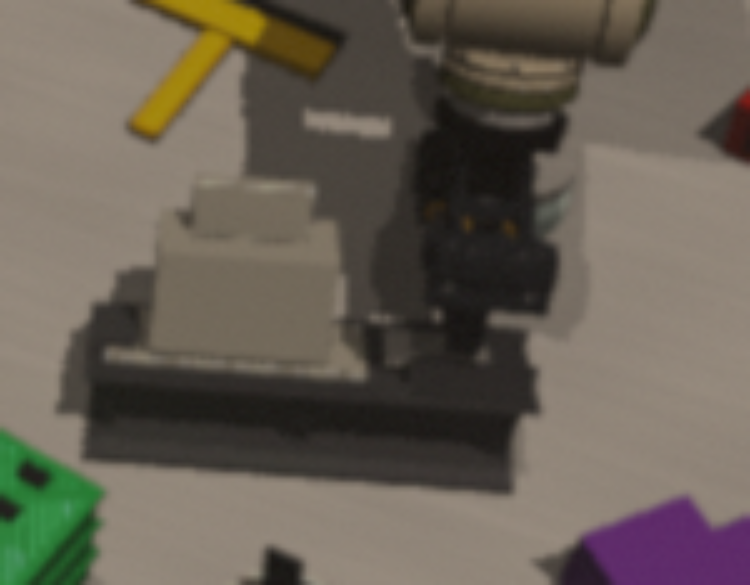

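```bash
python3 -m crank '[[0,0,0,0,0,0],[0,0,0,0,0,0],[0,0,0,0,0,0]]' 1 8; python3 -c "
from h import *
seatpose()"
```

```text
time_s: 4.25
tcp_pos: [0.459, 0.2425, 0.2223]
orientation: [1.661, 2.219, 0.587]
wrist_force: [-7.7, -4.4, -1.1]
opening: 0.0164
t 4.25 grasp in seat [ -1.1 134.   46.7] roterr [ 0.32 -0.17  0.25] F seat [-8.03 -2.03  3.42] open 16.4 j [ 0.26  0.51  1.76  0.04  0.36 -0.07]
```

Gripped at 16.4 mm, as expected for the post. Now I'll slide along tool -x (cradle -y), easing x by about 2 mm.

```bash
python3 -m crank '[[-2,-2,0,0,0,0],[-5,-2,0,0,0,0],[-9,-2,0,0,0,0],[-13,-2,0,0,0,0],[-17,-2,0,0,0,0],[-20,-2,0,0,0,0],[-20,-2,0,0,0,0]]' 1 8; python3 -c "
from h import *
seatpose()"
```

```text
time_s: 5.12
tcp_pos: [0.4644, 0.2227, 0.2219]
orientation: [1.659, 2.215, 0.592]
wrist_force: [7.7, 1.5, -2.2]
opening: 0.016
t 5.125 grasp in seat [ -1.7 113.6  46.7] roterr [ 0.04 -0.21  0.27] F seat [ 5.67 -0.73 -5.78] open 16.0 j [ 0.21  0.5   1.77  0.11  0.34 -0.17]
```

```bash
python3 -m crank '[[-2,0.5,0,0,0,0],[-4,0.5,0,0,0,0],[-6,0.5,0,0,0,0],[-8,0.5,0,0,0,0],[-8,0.5,0,0,0,0]]' 1 8; python3 -c "
from h import *
seatpose()"
```

```text
time_s: 5.75
tcp_pos: [0.4668, 0.2156, 0.222]
orientation: [1.659, 2.216, 0.592]
wrist_force: [-0.3, 7.5, -3.0]
opening: 0.0159
t 5.75 grasp in seat [ -1.4 106.   46.7] roterr [ 0.06 -0.16  0.26] F seat [ 0.13  7.28 -3.58] open 15.9 j [ 0.19  0.5   1.78  0.13  0.35 -0.2 ]
```

```bash
python3 -m crank '[[-1,0,0,0,0,0],[-3,0,0,0,0,0],[-4,0,0,0,0,0],[-4,0,0,0,0,0]]' 1 15; python3 -c "
from h import *
seatpose()"
```

```text
time_s: 6.25
tcp_pos: [0.4673, 0.2134, 0.2222]
orientation: [1.658, 2.218, 0.595]
wrist_force: [-2.5, 19.3, -2.3]
opening: 0.0159
t 6.25 grasp in seat [ -1.4 103.8  46.8] roterr [ 0.05 -0.01  0.22] F seat [ 1.58 19.19 -3.56] open 15.9 j [ 0.19  0.5   1.78  0.15  0.35 -0.22]
```

19 N against the stop, so the bolt is home. I'll open, lift along the tool axis and check with the camera.

```bash
python3 -m crank '[[0,0,0,0,0,0],[0,0,0,0,0,0],[0,0,0,0,0,0],[0,0,0,0,0,0],[0,0,-20,0,0,0],[0,0,-60,0,0,0],[0,0,-110,0,0,0],[0,0,-130,0,0,0]]' 0.2 15
python3 - <<'E'
from h import *
from plant import cams
seatpose()
for n,b in(("scene",(310,225,430,315)),("top",(185,190,315,285))):
    c=cams.camera(n); np.savez(f"pics/{n}3.npz",**c)
    x0,y0,x1,y1=b; cv2.imwrite(f"pics/{n}3.png",cv2.resize(c["pixels"][y0:y1,x0:x1,::-1],None,fx=6,fy=6))
    Wc=cloud(c);L=(Wc-S)@SR*1000
    m=(abs(L[...,0])<15)&(L[...,1]>90)&(L[...,1]<160)&(L[...,2]>35)&(L[...,2]<68)
    if m.sum(): Q=L[m]; print(n,len(Q),np.median(Q,0),np.percentile(Q,[3,97],axis=0))
    m=(abs(L[...,0])<15)&(abs(L[...,1])<50)&(L[...,2]>121)&(L[...,2]<131)
    if m.sum(): Q=L[m]; print("fintop",len(Q),np.median(Q,0),np.percentile(Q,[3,97],axis=0))
E
```

```text
time_s: 7.25
tcp_pos: [0.4042, 0.1945, 0.3369]
orientation: [1.657, 2.216, 0.597]
wrist_force: [-0.6, -0.3, -0.4]
opening: 0.0707
t 7.25 grasp in seat [ -1.1 103.8 179.2] roterr [-0.13 -0.04  0.22] F seat [-0.78 -0.1  -0.03] open 70.7 j [ 0.17  0.22  1.8   0.1   0.6  -0.18]
scene 62 [  4.46806307 110.03915698  52.16385   ] [[ -9.60224929 103.05616637  37.16621347]
 [  9.19445569 118.48397289  65.69194113]]
fintop 90 [  2.29711961   1.27380047 126.29734973] [[ -8.49778613 -31.72794544 121.8305529 ]
 [ 10.14364505  31.66798776 129.24510129]]
fintop 144 [  1.49418069   0.67132095 124.61996488] [[ -5.6129214  -32.63270124 121.39848131]
 [  7.79947934  32.02054215 129.18682273]]
```

View pics/scene3.png

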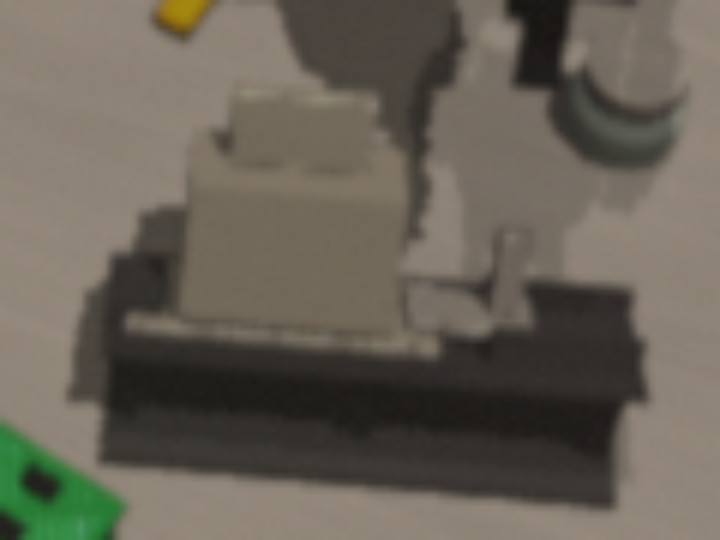

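View pics/top3.png

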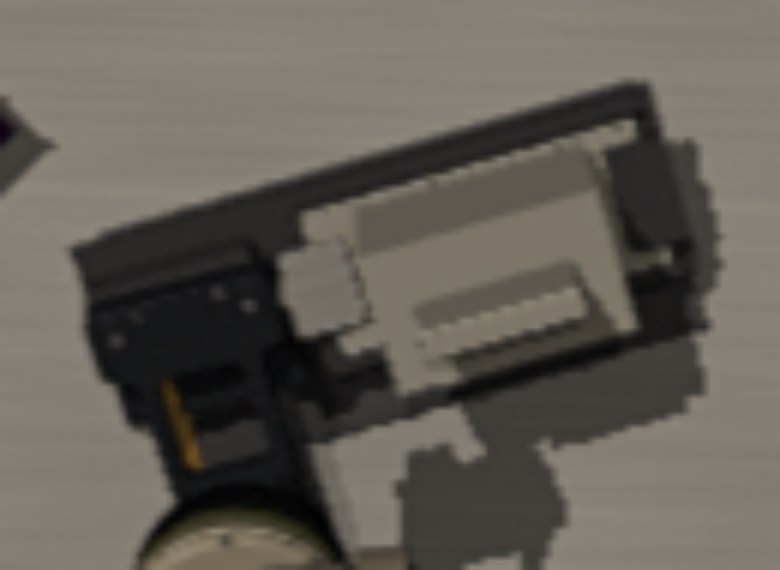

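The tongue now overlaps the foot (scene zoom (440,300)) and the post reads y≈110, so it's home. Next, over to the fin.

```bash
python3 -m crank '[[-30,0,0,0,0,-0.2],[-60,0,0,0,0,-0.2],[-90,0,0,0,0,-0.2],[-104,0,0,0.1,0,-0.2],[-104,0,20,0.1,0,-0.2],[-104,0,40,0.1,0,-0.2],[-104,0,55,0.1,0,-0.2],[-104,0,66,0.1,0,-0.2],[-104,0,66,0.1,0,-0.2]]' 0.2 10; python3 -c "
from h import *
seatpose()"
```

```text
time_s: 8.48
tcp_pos: [0.466, 0.1044, 0.2787]
orientation: [1.654, 2.22, 0.595]
wrist_force: [0.0, 0.8, 0.2]
opening: 0.0705
t 8.475 grasp in seat [ -1.3  -0.2 112. ] roterr [-0.   -0.02  0.02] F seat [0.32 0.76 0.06] open 70.5 j [-0.06  0.36  1.81  0.36  0.51 -0.63]
```

```bash
python3 -m crank '[[0,0,0,0,0,0],[0,0,0,0,0,0],[0,0,0,0,0,0],[0,0,0,0,0,0],[0,0,0,0,0,0],[0,0,0,0,0,0],[0,0,0,0,0,0]]' 1 10; python3 -c "
from h import *
seatpose()"
```

```text
time_s: 9.35
tcp_pos: [0.4661, 0.1044, 0.2788]
orientation: [1.653, 2.22, 0.595]
wrist_force: [0.9, -0.1, 0.9]
opening: 0.0138
t 9.35 grasp in seat [ -1.2  -0.3 112.1] roterr [-0.02 -0.02  0.01] F seat [ 1.16 -0.37  0.32] open 13.8 j [-0.06  0.36  1.81  0.36  0.51 -0.63]
```

Well centred: 13.8 mm opening on the 14 mm fin with about 1 N of side force. I'll grip harder and draw along the tool's -z.

```bash
python3 -m crank '[[0,0,0,0,0,0],[0,0,0,0,0,0],[0,0,-3,0,0,0],[0,0,-6,0,0,0],[0,0,-10,0,0,0],[0,0,-14,0,0,0],[0,0,-18,0,0,0]]' 1 45; python3 -c "
from h import *
seatpose()"
```

```text
time_s: 10.22
tcp_pos: [0.4572, 0.1018, 0.2945]
orientation: [1.653, 2.22, 0.595]
wrist_force: [1.2, 0.0, -6.3]
opening: 0.0135
t 10.225 grasp in seat [ -1.3  -0.2 130.3] roterr [-0.   -0.02  0.01] F seat [-2.13 -0.33 -6.03] open 13.5 j [-0.07  0.32  1.81  0.35  0.54 -0.61]
```

```bash
python3 -m crank '[[0,0,-6,0,0,0],[0,0,-14,0,0,0],[0,0,-22,0,0,0],[0,0,-30,0,0,0],[0,0,-38,0,0,0],[0,0,-48,0,0,0],[0,0,-60,0,0,0],[0,0,-75,0,0,0],[0,0,-90,0,0,0],[0,0,-90,0,0,0]]' 1 45
python3 - <<'E'
from h import *
from plant import cams
seatpose()
c=cams.camera("scene"); np.savez("pics/scene4.npz",**c)
cv2.imwrite("pics/s4.png",cv2.resize(c["pixels"][180:330,280:460,::-1],None,fx=4,fy=4))
E
```

```text
time_s: 11.48
tcp_pos: [0.4137, 0.0888, 0.3737]
orientation: [1.652, 2.218, 0.596]
wrist_force: [-0.2, -0.2, -2.0]
opening: 0.0132
t 11.475 grasp in seat [-1.100e+00 -2.000e-01  2.216e+02] roterr [-0.14 -0.07 -0.  ] F seat [-1.22 -0.12 -1.61] open 13.2 j [-0.11  0.13  1.79  0.29  0.75 -0.57]
```

View pics/s4.png

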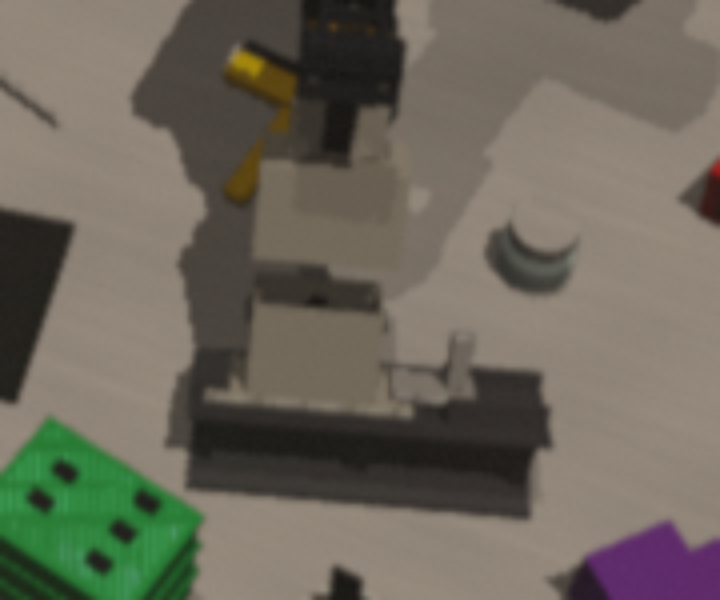

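The lid is off and the base is still bolted in its cradle. I'll retreat a bit further, then plan the carry.

```bash
python3 -m crank '[[0,0,-10,0,0,0],[0,0,-25,0,0,0],[0,0,-40,0,0,0],[0,0,-50,0,0,0]]' 1 45
cat >> h.py <<'E'
MAT=np.array([.592,-.181,.004]); a_=np.radians(-10)
VR=np.c_[np.cross([np.cos(a_),np.sin(a_),0],[0,0,-1.]),[np.cos(a_),np.sin(a_),0],[0,0,-1.]]
E
python3 - <<'E'
from h import *
seatpose(); rows(MAT+[0,0,.246+.10],VR,9)
# mat centre cross-check in scene view
c=load("scene0"); g=cv2.cvtColor(c["pixels"],cv2.COLOR_RGB2GRAY)
m=(g<45).astype(np.uint8); m[:215]=0;m[290:]=0;m[:,:215]=0;m[:,310:]=0
k=max(cv2.findContours(m,cv2.RETR_EXTERNAL,cv2.CHAIN_APPROX_NONE)[0],key=cv2.contourArea)
W=np.array([ray(c,*p,.004)[:2] for p in k[:,0]],np.float32); print(cv2.minAreaRect(W))
c=load("top0");print("bottle",ray(c,450,190,.1))
E
```

```text
time_s: 12.02
tcp_pos: [0.3895, 0.0816, 0.4169]
orientation: [1.652, 2.219, 0.595]
wrist_force: [0.5, -1.0, -1.0]
opening: 0.0133
t 12.025 grasp in seat [-1.300e+00 -1.000e-01  2.716e+02] roterr [-0.08 -0.06  0.  ] F seat [-0.32 -1.09 -0.95] open 13.3 j [-0.14  0.03  1.76  0.27  0.88 -0.55]
total [-309.5   69.2  117.6] [29.54 -6.95 26.02] dist 338.3 40.0
[-34.   8.  13.] [ 3.3 -0.8  2.9]
[-69.  15.  26.] [ 6.6 -1.5  5.8]
[-103.   23.   39.] [ 9.8 -2.3  8.7]
[-138.   31.   52.] [13.1 -3.1 11.6]
[-172.   38.   65.] [16.4 -3.9 14.5]
[-206.   46.   78.] [19.7 -4.6 17.3]
[-241.   54.   91.] [23.  -5.4 20.2]
[-275.   62.  105.] [26.3 -6.2 23.1]
[-310.   69.  118.] [29.5 -6.9 26. ]
((0.5899797677993774, -0.18132725358009338), (0.17126156389713287, 0.19214698672294617), 9.276235580444336)
bottle [ 0.70175446 -0.34990405  0.1       ]
```

```bash
python3 -m crank '[[-20,5,5,2,-0.5,1.8],[-50,12,15,5,-1,4.5],[-87,20,30,8.5,-2,7.5],[-125,28,45,12,-2.8,10.5],[-163,37,60,15.6,-3.7,13.7],[-200,45,74,19,-4.5,16.8],[-237,53,90,22.6,-5.3,19.9],[-270,60,102,25.8,-6.1,22.7],[-298,67,113,28.4,-6.7,25],[-310,69,118,29.5,-6.9,26]]' 1 45
python3 - <<'E'
from h import *
seatpose(); rows(MAT+[0,0,.246+.10],VR,1); rows(MAT+[0,0,.246],VR,1)
E
```

```text
time_s: 13.28
tcp_pos: [0.5928, -0.1825, 0.3486]
orientation: [-2.406, -2.017, -0.0]
wrist_force: [-0.0, 0.6, -2.1]
opening: 0.0136
t 13.275 grasp in seat [  67.6 -311.5  153. ] roterr [29.49 -6.92 26.11] F seat [-0.92  0.61 -1.9 ] open 13.6 j [-0.49  0.55  1.18  0.    1.42 -0.31]
total [ 1.4 -1.1 -1.4] [-0.06 -0.06 -0.05] dist 2.2 0.1
[ 1. -1. -1.] [-0.1 -0.1 -0. ]
total [ 1.3 -1.  98.6] [-0.06 -0.06 -0.05] dist 98.7 0.1
[ 1. -1. 99.] [-0.1 -0.1 -0. ]
```

```bash
python3 -m crank '[[1,-1,15,0,0,0],[1,-1,35,0,0,0],[1,-1,55,0,0,0],[1,-1,70,0,0,0],[1,-1,80,0,0,0],[1,-1,85,0,0,0],[1,-1,85,0,0,0]]' 1 45
python3 - <<'E'
from h import *
from plant import cams
rows(MAT+[0,0,.246],VR,1)
for n,b in(("scene",(210,170,330,300)),("top",(330,180,430,280))):
    c=cams.camera(n); np.savez(f"pics/{n}5.npz",**c)
    x0,y0,x1,y1=b; cv2.imwrite(f"pics/{n}5.png",cv2.resize(c["pixels"][y0:y1,x0:x1,::-1],None,fx=4.5,fy=4.5))
E
```

```text
time_s: 14.15
tcp_pos: [0.5919, -0.1813, 0.2637]
orientation: [-2.406, -2.018, -0.0]
wrist_force: [0.2, 0.1, -1.6]
opening: 0.0132
total [ 0.3  0.  13.7] [-0.04 -0.06 -0.05] dist 13.7 0.1
[ 0.  0. 14.] [-0.  -0.1 -0. ]
```

View pics/scene5.png

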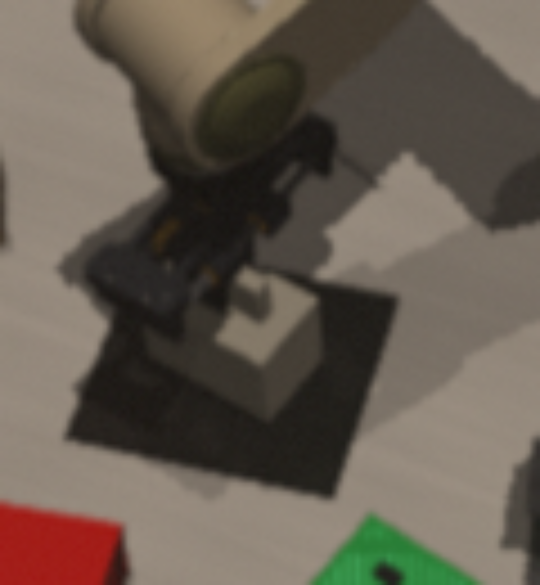

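The lid hangs upright over the middle of the mat, about 14 mm up. I'll lower it in small steps.

```bash
python3 -m crank '[[0,0,4,0,0,0],[0,0,8,0,0,0],[0,0,11,0,0,0],[0,0,11,0,0,0]]' 1 45; python3 -m crank '[[0,0,1,0,0,0],[0,0,2,0,0,0],[0,0,2,0,0,0]]' 1 45
```

```text
time_s: 14.75
tcp_pos: [0.592, -0.1813, 0.2528]
orientation: [-2.407, -2.018, -0.001]
wrist_force: [0.3, 0.2, -1.6]
opening: 0.0139
time_s: 15.12
tcp_pos: [0.592, -0.1813, 0.2511]
orientation: [-2.407, -2.018, -0.001]
wrist_force: [0.1, 1.2, 0.7]
opening: 0.014
```

```bash
python3 -m crank '[[0,0,0.5,0,0,0],[0,0,1,0,0,0],[0,0,1,0,0,0]]' 1 45;  python3 -c "
from plant import telemetry as t
print(t.read_state()['wrist_force'])"
```

```text
time_s: 15.5
tcp_pos: [0.5921, -0.1811, 0.2508]
orientation: [2.407, 2.019, 0.002]
wrist_force: [-0.2, 3.1, 6.0]
opening: 0.0134
[-0.20178925  3.1392964   6.03722668]
```

In contact, with about 6 N up. I'll ease the grip, open and lift straight off.

```bash
python3 -m crank '[[0,0,0,0,0,0],[0,0,0,0,0,0]]' 1 5; python3 -m crank '[[0,0,0,0,0,0],[0,0,0,0,0,0],[0,0,0,0,0,0],[0,0,0,0,0,0],[0,0,-5,0,0,0],[0,0,-20,0,0,0],[0,0,-50,0,0,0],[0,0,-90,0,0,0],[0,0,-130,0,0,0],[0,0,-130,0,0,0]]' 0.4 5; python3 -m crank '[[0,-40,0,0,0,0],[0,-90,0,0,0,0],[0,-140,0,0,0,0],[0,-190,0,0,0,0],[0,-200,0,0,0,0],[0,-200,0,0,0,0]]' 0.4 5
python3 - <<'E'
from h import *
from plant import cams,telemetry
print(telemetry.read_state()["wrist_force"])
for n in("scene","top"):
    c=cams.camera(n); np.savez(f"pics/{n}6.npz",**c); cv2.imwrite(f"pics/{n}6.png",c["pixels"][:,:,::-1])
    W=cloud(c)
    near=np.hypot(W[...,0]-.592,W[...,1]+.181)<.09
    m=near&(W[...,2]>.070)&(W[...,2]<.084); Q=W[m]; print(n,"lidtop",len(Q),np.median(Q,0))
    A=np.c_[Q[:,:2],np.ones(len(Q))]; s=np.linalg.lstsq(A,Q[:,2],rcond=None)[0]; print("tilt",s[:2])
    m=near&(W[...,2]>.112)&(W[...,2]<.125); Q=W[m]; print("fintop",len(Q),Q.mean(0)); print(cv2.minAreaRect(Q[:,:2].astype(np.float32)))
    L=(W-S)@SR*1000
    m=(abs(L[...,0])<15)&(L[...,1]>90)&(L[...,1]<160)&(L[...,2]>52)&(L[...,2]<68)
    if m.sum(): Q=L[m]; print("post",len(Q),np.median(Q,0),np.percentile(Q,[3,97],axis=0))
E
```

```text
time_s: 15.75
tcp_pos: [0.5921, -0.1811, 0.2508]
orientation: [-2.407, -2.019, -0.002]
wrist_force: [-0.3, 1.7, -0.4]
opening: 0.0137
time_s: 17.0
tcp_pos: [0.5918, -0.181, 0.3851]
orientation: [2.402, 2.014, 0.006]
wrist_force: [0.8, -0.6, -0.2]
opening: 0.0529
time_s: 17.75
tcp_pos: [0.3949, -0.1463, 0.3838]
orientation: [2.402, 2.013, 0.007]
wrist_force: [0.5, -0.5, -0.3]
opening: 0.0531
[ 0.505226   -0.45730641 -0.26856587]
scene lidtop 427 [ 0.6031203  -0.17103458  0.0777627 ]
tilt [-0.00671484 -0.00453617]
fintop 98 [ 0.59198222 -0.17902704  0.1173272 ]
((0.5910655856132507, -0.18052230775356293), (0.07166014611721039, 0.017473556101322174), 79.87088775634766)
post 28 [  2.29842087 110.20983137  61.97325976] [[-11.76805727 103.66544744  53.88111612]
 [  8.76463956 118.3245501   66.11358546]]
top lidtop 743 [ 0.58588689 -0.17583406  0.07670924]
tilt [-0.00423802 -0.00908933]
fintop 141 [ 0.59323736 -0.17852419  0.11670048]
((0.5932408571243286, -0.17905765771865845), (0.06855987757444382, 0.014607300981879234), 79.81251525878906)
post 42 [  1.78348292 109.94038951  60.70181991] [[ -6.38093593 102.53026511  54.23057904]
 [  8.16066325 118.01133066  65.25951152]]
```

View pics/scene6.png

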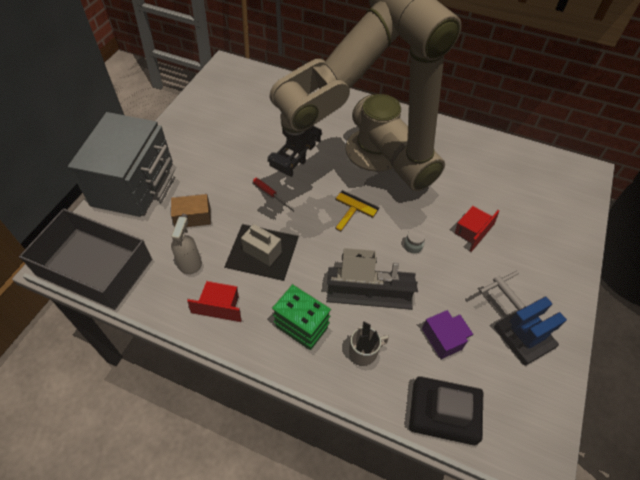

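View pics/top6.png

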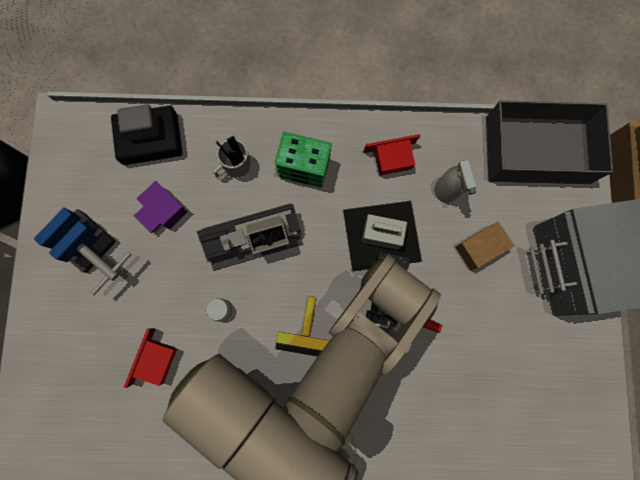

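The lid stands upright in the middle of the mat (top (385,231)). The base is seated with the bolt home, the bystanders haven't moved and the arm is clear. Handing in.

```bash
python3 -c "
from plant import workorder
print(workorder.sign_off())"
```

```text
the job is handed in; nothing more can be done
None
```

The job is done and handed in at about 18 s of the 64 s allowed. `sign_off` reports no verdict, so what follows rests on my own checks.

**What I did:** I gripped the bolt post and slid it along the cradle until the stop pushed back with about 19 N. Then I gripped the fin and drew the lid straight off along the leaning axis, which took about 6 N. I turned the lid upright, lowered it onto the mat until I felt contact, released it and backed the arm away.

**Last checks, both cameras:**

| Check | Result |
|---|---|
| Bolt post position along the cradle | about 110 mm, which is fully home |
| Base | looks seated and bolted; judged by eye only, I took no final measurement of it |
| Lid centre | within about 3 mm of the measured mat centre |
| Lid height and tilt | top face at 77 mm, fin top at 117 mm, tilt about 0.01 rad |
| Bystanders | in the same place in the pictures; also by eye |
| Arm | clear of everything, wrist force near zero |

**One mismatch:** closing on the post pulled the arm about 2 mm sideways with about 8 N, so my cradle estimate was off by that much up the slope. I corrected for it before sliding the bolt, and the later grip on the fin was centred.

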